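Fit the module and set the pole of a till display stand

TASK

Get the customer-display stand ready for its head: plug the small slim plug-in module fully home into the matching socket in the top of the stand's base and let go of it. Then draw the loose pole straight up in its snug sleeve, without forcing it sideways, until its top is level with the pointer of the height gauge, still partly inside the sleeve; finish while holding the pole there so that a colleague can tighten the clamp. Leave the gauge and the other things on the bench where they are.

Things in the scene. Friction and masses are not known exactly. Their poses are not given: they have to be found in the camera images.
- base: The stand's base: dark steel box 130 (x) x 260 (y) x 40 (z) mm, fixed to the bench, with the socket and the sleeve on its top. Origin: centre of the underside, on the bench. z up; y points along its length, from the socket end to the sleeve end.
- socket (a point): Centre of the mouth of the rectangular socket in the base's top, 40 mm above the bench, on the base's y axis 70 mm from its centre towards -y. Opening 26 mm (base x) x 38 mm (base y), 16 mm deep, chamfered, with a thin light-grey frame around it. Axes as the base.
- sleeve_mouth (a point): Centre of the upper end of the upright aluminium sleeve on the base, 120 mm above the bench, 70 mm from the base's centre towards +y. Sleeve: 38 mm outside, bore 23.5 mm, standing 80 mm above the base's top; the pole rests on the bore's floor, at the base's top.
- pole: Loose steel pole standing in the sleeve: round, 22 mm diameter, 135 mm long, about 0.3 kg (varies). 55 mm of it stick out of the sleeve at the start. Origin: centre of its lower end. z runs up along the pole.
- pole_top (a point): Centre of the pole's upper end face, 135 mm above its origin (175 mm above the bench at the start).
- gauge_tip (a point): Tip of the height gauge's pointer: middle of the end of the flat bar's upper face. The pole's top is to come level with this. Pointer 197 to 227 mm above the bench, held by friction (about 6 N; do not push it). The gauge (foot 70 x 60 mm, steel post 260 mm high, 60 mm beyond the tip) is fixed to the bench beyond the sleeve end of the base; the pointer points roughly to the pole, its tip 130 to 180 mm from it.
- module: The plug-in module: upright black plastic block 24 (x) x 36 (y) x 60 (z) mm, 60 g, with a grey plate on top, standing on the bench. Origin: centre of its underside. It plugs in upright, foot first, its x along the base's x (either way round); seated, its underside is 16 mm below the socket's mouth and 44 mm of it stand out. Slides in under light pressure.
- adapter: Bystander: larger black block 48 x 66 x 58 mm that does not fit the socket. Origin: centre of its underside.
- paper_roll: Bystander: upright roll of receipt paper, 56 mm diameter, 57 mm high. Origin: centre of its underside.
- collar: Bystander: steel collar lying flat, 52 mm diameter, 16 mm high. Origin: centre of its underside.
- driver: Bystander: screwdriver 180 mm long lying on the bench.
- head: Bystander: display head 75 x 190 x 32 mm lying on its back. Origin: centre of its underside.
- reader: Bystander: card reader 90 x 40 x 30 mm. Origin: centre of its underside.
Things that resemble listed ones, but are neither listed nor needed, are in the scene too. What is meant by the pole is not green, and is the larger of those in its own colour.

How it is judged:
On the way, in this order (a step that is already met when the one before it is completed fails the run):
1. the module is home in the socket and let go, the pole still down (horizontal distance between module and socket below 0.004 m and z of module in the frame of socket below -0.0125 m and angle between module's own z axis and vertical below 0.08 rad and contact force between the fingers and module below 0.2 N and z of pole_top in the frame of sleeve_mouth below 0.065 m), for 0.2 s.
2. the pole is held level with the pointer (z of pole_top in the frame of gauge_tip between -0.006 and 0.006 m and contact force between the fingers and pole above 2 N), for 0.3 s.
At the end, for the whole second after the job is handed in: Module home in the socket (12.5 mm or deeper, within 4 mm of centre, upright within 0.08 rad), untouched; pole gripped (over 2 N) and at rest, its top level with the pointer within 6 mm, upright within 0.06 rad, its lower end at least 20 mm inside the sleeve (all of step 2 and horizontal distance between pole and sleeve_mouth below 0.005 m and z of pole in the frame of sleeve_mouth below -0.02 m and angle between pole's own z axis and vertical below 0.06 rad and linear speed of pole below 0.01 m/s and horizontal distance between module and socket below 0.004 m and z of module in the frame of socket below -0.0125 m and angle between module's own z axis and vertical below 0.08 rad and contact force between the arm and module below 0.2 N); the arm keeps its last pose, push and grip.
It fails at once if the pole is forced hard against the sleeve (contact force between pole and base above 60 N).
It fails at once if the pole comes out of the sleeve (z of pole in the frame of sleeve_mouth above 0 m).
It fails at once if the gauge's pointer is shifted (distance of gauge_tip from where it was at the start of the episode above 0.004 m).
It fails at once if a bystander is disturbed (distance of any of adapter, paper_roll, collar, driver, head, reader from where it was at the start of the episode above 0.03 m).
It also fails if it takes over 58 s, if anything falls off the work surface, if the arm or the gripper's body presses on something with over 40 N, if the wrist force passes 120 N, or if a joint passes its speed limit or range.

ROBOT

A 7-joint arm with a two-finger parallel gripper is mounted at the origin on the work surface. World frame = base frame: x ahead of the robot, y to its left, z up, the work surface at z = 0. Lengths are in m, angles in rad, forces in N, time in s.
With the tool pointing down it reaches from about 0.4 to 0.925 m from the base axis. Payload 4.1 kg.
Tool frame: the origin (TCP) lies at the very end of the fingers, on their centre line; the grasp point (between the pads) lies 19 mm behind it; z points along the fingers, x is the direction in which the jaws open and shut, and the axes are right-handed (so a half turn about z gives the same grasp; the last joint's range is limited). The gripper opens to 85 mm and grips with 20 to 120 N. Pads are 22 mm wide; open, the fingers measure 114 mm over their backs; the gripper's body (76 mm by 85 mm) begins 54 mm behind the grasp point. The pads swing forward as they close: fully open they stand 13 mm farther back than shut.
Start: joints at [-1.399, 0.398, 0.045, 1.537, -0.019, 1.207, -0.051], TCP at [0.174, 0.626, 0.231] pointing down, gripper open.
Joint ranges: [-2.82, 2.82], [-0.49, 2.23], [-1.37, 1.46], [0, 2.46], [-1.36, 4.5], [0.23, 2], [-2.94, 2.94]. Speed limits (rad/s): [2.57, 2.57, 3.14, 3.14, 3.14, 3.14, 3.14].

INTERFACE

Orientations are given as a rotation vector (axis times angle).
In Python, from station import r, kinematics, imaging gives the robot as it stands. Calls block until the motion is done:
- r.goto(position, orientation): joint-space move of the TCP to a pose.
- r.servo_line(position, velocity=0.15, ori=None, contact_N=None): straight line of the TCP; ori=None keeps the orientation; velocity is the mean speed in m/s. With contact_N (N) it stops when the force on the tool has changed by that much, and returns True; else False.
- r.move_j(angles): joint-space move.
- r.gripper_to(opening, strength=None): finger opening in m; strength is the grip in N (None keeps the last); returns when the fingers have stopped.
- r.dwell(seconds).
- kinematics.ik(position, orientation): joint angles nearest the present ones, or None.
- imaging.snapshot(name): name is "scene" or "top"; returns the picture (384x512x3 uint8, red, green, blue); there is no depth.
- imaging.get_calibration(name): a dict with "intrinsics" (3x3 intrinsics, pixels), "extrinsics" (4x4, takes a point from camera to world coordinates). Camera axes: x right, y up, looking along -z (the intrinsics and any distortion apply to the point x, -y, -z); pixel columns grow to the right and rows downward; lengths in m; the calibration is good to about 2 mm. A picture is of the moment at which its call begins. get_calibration takes no time and is no camera call.
A pose or a line that the arm cannot do raises r.PlanningError and nothing moves.
- r.close_job(): hands the job in, once; it reports no verdict.
Readings, each from a call of its own:
- r.get_clock(): time.
- r.get_joint_pos(): joint angles.
- r.get_dq(): joint speeds.
- r.get_joint_efforts(): joint torques, N m.
- r.get_tool_pos(): TCP position.
- r.get_tool_rot(): TCP orientation.
- r.get_wrist_force(): force on the tool from outside, world axes, zero at the start.
- r.get_ft_torque(): the same for the moment, N m.
- r.get_finger_gap(): finger opening in m.
Only numpy, scipy, OpenCV 4.12 (cv2) and the standard library are available. Lean on these libraries where they do the work, as an engineer would, in place of code of your own. Each camera call takes 0.05 s, during which the arm holds its last target.

## Working session

There is one attempt and no reset: what is moved stays moved. The work goes in short steps, each a Python script; the robot and the scene stay as the last script left them, time stands still between calls to the robot, and variables do not carry over. Pictures are saved under pics/ and viewed, and the job is handed in when it is done.

```bash
mkdir -p pics; ls; python3 - <<'E'
from station import r, kinematics, imaging
import cv2
for n in("scene","top"):
    im=imaging.snapshot(n); cv2.imwrite(f"pics/{n}0.png",im[:,:,::-1])
    c=imaging.get_calibration(n); print(n,c)
print(r.get_clock(),r.get_tool_pos(),r.get_tool_rot())
E
```

```text
pics
scene {'intrinsics': array([[397.69652572,   0.        , 257.54791112],
       [  0.        , 397.69652572, 198.2980991 ],
       [  0.        ,   0.        ,   1.        ]]), 'extrinsics': array([[ 0.78714165, -0.50711244,  0.35106267,  0.99643581],
       [ 0.61667823,  0.65703117, -0.43361042, -0.46450072],
       [-0.01076988,  0.55780553,  0.8299018 ,  1.06609592],
       [ 0.        ,  0.        ,  0.        ,  1.        ]])}
top {'intrinsics': array([[375.25085049,   0.        , 257.79766128],
       [  0.        , 375.25085049, 186.31093524],
       [  0.        ,   0.        ,   1.        ]]), 'extrinsics': array([[-0.02960166,  0.9835504 , -0.17819189,  0.36935864],
       [-0.99916081, -0.03416474, -0.02259319, -0.01871705],
       [-0.02830942,  0.17737356,  0.98373635,  1.3023502 ],
       [ 0.        ,  0.        ,  0.        ,  1.        ]])}
0.1 [0.17369556 0.62576388 0.23034786] [ 2.49990408e+00  1.90069176e+00 -2.11628633e-03]
```

View pics/scene0.png

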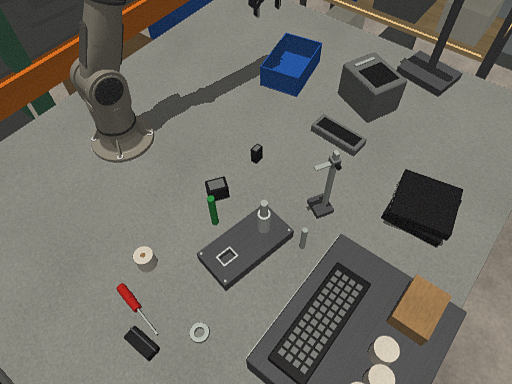

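View pics/top0.png

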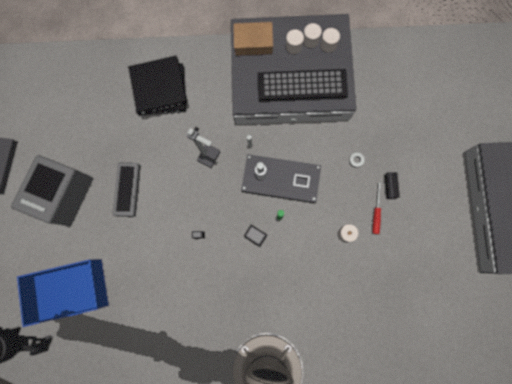

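The top view shows the base at about (281,179), the slim module at (198,235), the adapter at (256,235), the gauge at (205,148) and a small decoy pole at (249,142). I'll zoom in on these.

```bash
python3 - <<'E'
import cv2,numpy as np
t=cv2.imread("pics/top0.png"); s=cv2.imread("pics/scene0.png")
a=cv2.resize(t[120:245,180:330],None,fx=5,fy=5,interpolation=cv2.INTER_CUBIC)[:600]
cv2.imwrite("pics/topz.png",a)
b=cv2.resize(s[140:295,190:350],None,fx=5,fy=5,interpolation=cv2.INTER_CUBIC)
cv2.imwrite("pics/scenez.png",cv2.resize(s[145:295,190:350],None,fx=4,fy=4,interpolation=cv2.INTER_CUBIC))
E
```

```text
(no output)
```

View pics/topz.png

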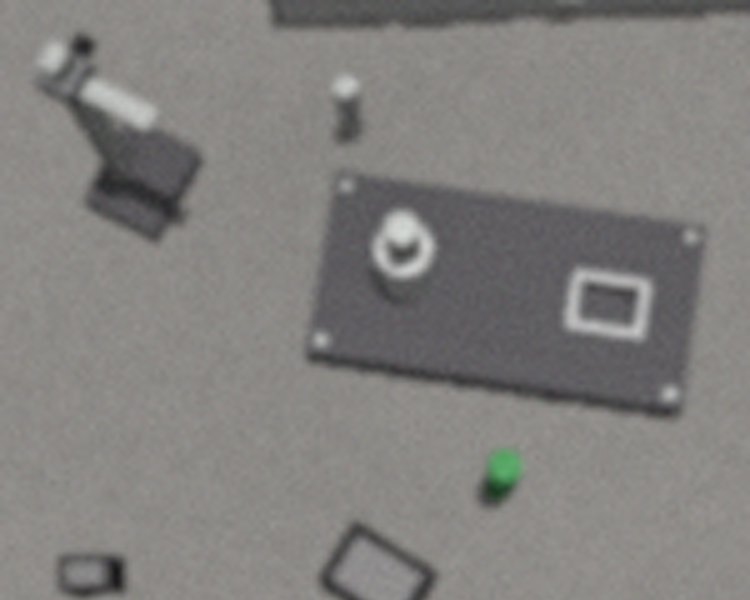

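View pics/scenez.png

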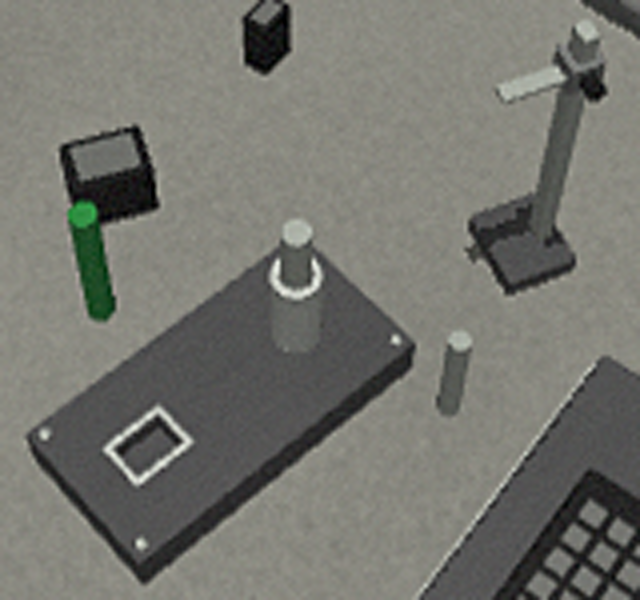

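The topz and scenez crops confirm the layout. The grey pole is in the sleeve, with its top at scenez (297,232). The socket frame is at topz (608,305), and the pointer tip at scenez (500,93) / topz (155,115). Next I'll measure by masks and rays.

```bash
cat > h.py <<'E'
import cv2,numpy as np
from station import r, kinematics, imaging
from scipy.spatial.transform import Rotation as R
def ray(n,u,v):
    c=imaging.get_calibration(n);K=c["intrinsics"];E=c["extrinsics"]
    d=np.array([(u-K[0,2])/K[0,0],-(v-K[1,2])/K[1,1],-1.])
    return E[:3,3],E[:3,:3]@d
def plane(n,u,v,z):
    o,d=ray(n,u,v);return o+d*(z-o[2])/d[2]
def tri(p1,p2):
    (o1,d1),(o2,d2)=ray("top",*p1),ray("scene",*p2)
    A=np.stack([d1,-d2],1);s=np.linalg.lstsq(A,o2-o1,rcond=None)[0]
    a,b=o1+s[0]*d1,o2+s[1]*d2
    return (a+b)/2,np.linalg.norm(a-b)
def proj(n,p):
    c=imaging.get_calibration(n);K=c["intrinsics"];E=c["extrinsics"]
    q=E[:3,:3].T@(np.asarray(p,float)-E[:3,3]);return K[0,2]-K[0,0]*q[0]/q[2],K[1,2]+K[1,1]*q[1]/q[2]
E
python3 - <<'E'
from h import *
np.set_printoptions(precision=4,suppress=True)
for n,roi in(("top",(180,120,160,130)),("scene",(190,140,160,155))):
    im=cv2.imread(f"pics/{n}0.png");x,y,w,h=roi
    c=cv2.resize(im[y:y+h,x:x+w],None,fx=4,fy=4,interpolation=cv2.INTER_CUBIC)
    g=cv2.cvtColor(c,cv2.COLOR_BGR2GRAY)
    for nm,m,lo in(("bright",g>165,20),("dark",g<45,200)):
        k,l,st,ce=cv2.connectedComponentsWithStats(m.astype(np.uint8))
        for i in range(1,k):
            if st[i,4]<lo: continue
            u,v=(ce[i]+.5)/4-.5+[x,y]
            pts=np.argwhere(l==i)[:,::-1].astype(np.float32)
            rc=cv2.minAreaRect(pts);
            print(n,nm,st[i,4]/16,np.array([u,v]),"rect c",(np.array(rc[0])+.5)/4-.5+[x,y],np.array(rc[1])/4,rc[2], plane(n,u,v,.04)[:2])
E
```

```text
top bright 16.1875 [190.0227 130.6607] rect c [190.125 130.625] [3.5777 5.143 ] 26.56505012512207 [0.806  0.2437]
top bright 12.75 [248.6679 136.5686] rect c [248.625 136.5  ] [3.7123 4.0659] 45.0 [0.7763 0.037 ]
top bright 58.5 [203.7492 140.0929] rect c [203.6099 140.0292] [14.4342  4.4799] 27.407575607299805 [0.7695 0.1952]
top bright 68.625 [260.4178 168.13  ] rect c [260.5  168.75] [10.6213 11.7394] 26.56505012512207 [ 0.6614 -0.0006]
top bright 62.625 [301.0442 180.7645] rect c [301.1473 180.3588] [15.4533 11.5022] 8.972626686096191 [ 0.6121 -0.1381]
top bright 1.25 [243.65 187.45] rect c [243.625 187.375] [1. 1.] 90.0 [0.5957 0.0588]
top bright 2.0 [313.5859 198.2812] rect c [313.5625 198.3125] [1.2374 1.4142] 45.0 [ 0.5503 -0.1774]
scene bright 15.6875 [336.1818 152.0005] rect c [336.1875 151.9375] [5.1265 3.5355] 45.0 [0.6561 0.3809]
scene bright 52.875 [322.2562 165.1944] rect c [322.45  165.225] [ 3.8738 15.8904] 71.56504821777344 [0.6499 0.3047]
scene bright 32.8125 [263.8021 202.5179] rect c [263.615 202.555] [6.5 6.2] 36.869895935058594 [0.5873 0.0711]
scene bright 40.7
[... 1976 characters left out ...]
.4506 0.2072]
scene dark 30.8125 [337.5099 165.9734] rect c [337.3681 166.112 ] [7.1765 5.2941] 61.927513122558594 [0.6912 0.3324]
scene dark 237.8125 [218.3697 191.3921] rect c [217.3727 190.3428] [24.2771 21.4665] 75.30268096923828 [0.4485 0.0168]
scene dark 83.75 [317.0203 206.7748] rect c [319.9904 205.8575] [21.9474 19.0144] 61.38954162597656 [0.7257 0.1582]
scene dark 323.75 [249.7668 263.1167] rect c [250.2785 262.8342] [39.7128 98.5533] 75.21923828125 [ 0.6801 -0.114 ]
scene dark 26.9375 [226.3785 253.3947] rect c [226.1845 253.2754] [ 7.1357 15.4906] 78.27488708496094 [ 0.6087 -0.1314]
scene dark 374.875 [334.4808 279.2136] rect c [331.25 278.25] [32.25 36.25] 90.0 [ 0.8927 -0.0095]
```

```bash
python3 - <<'E'
from h import *
np.set_printoptions(precision=4,suppress=True)
t=cv2.imread("pics/top0.png"); s=cv2.imread("pics/scene0.png")
def z(im,x,y,w,h,f): return cv2.resize(im[y:y+h,x:x+w],None,fx=f,fy=f,interpolation=cv2.INTER_NEAREST)
out=np.zeros((600,800,3),np.uint8)
def put(a,x,y): out[y:y+a.shape[0],x:x+a.shape[1]]=a
put(z(t,188,225,24,20,16),0,0)      # module top  384x320
put(z(s,246,140,24,24,14),400,0)    # module scene 336x336
put(z(t,184,122,32,20,8),0,330)
put(z(s,310,144,32,28,9),400,340)
put(z(s,252,196,24,28,6),700,340)
put(z(t,250,158,20,20,8),260,330)
cv2.imwrite("pics/z2.png",out)
for n,p in(("top",(260,165)),("scene",(263.8,202.5))): print(plane(n,*p,.175))
print(proj("top",(.6397,.0009,.175)),proj("scene",(.6397,.0009,.175)),proj("scene",(.6397,.0009,.12)),proj("top",(.6397,.0009,.12)))
g=cv2.cvtColor(t,cv2.COLOR_BGR2GRAY)[:, :].astype(float)
for c in((248,157),(317.5,167),(313.5,198.3),(243.7,187.5)):
    x,y=map(round,c); p=g[y-3:y+4,x-3:x+4]; w=np.clip(p-np.median(p)-15,0,None); yy,xx=np.mgrid[y-3:y+4,x-3:x+4]
    u,v=(w*xx).sum()/w.sum(),(w*yy).sum()/w.sum(); print("top rivet",u,v,plane("top",u,v,.04))
E
```

```text
Traceback (most recent call last):
ValueError: could not broadcast input array from shape (168,144,3) into shape (168,100,3)
```

```bash
python3 - <<'E'
from h import *
np.set_printoptions(precision=4,suppress=True)
t=cv2.imread("pics/top0.png"); s=cv2.imread("pics/scene0.png")
def z(im,x,y,w,h,f): return cv2.resize(im[y:y+h,x:x+w],None,fx=f,fy=f,interpolation=cv2.INTER_NEAREST)
out=np.zeros((600,800,3),np.uint8)
def put(a,x,y): out[y:y+a.shape[0],x:x+a.shape[1]]=a
put(z(t,188,225,24,20,16),0,0)      # module top  384x320
put(z(s,246,140,24,24,14),400,0)    # module scene 336x336
put(z(t,184,122,32,20,8),0,330)
put(z(s,310,144,28,28,9),400,340)
put(z(s,252,196,24,28,6),655,340)
put(z(t,250,158,17,20,8),260,330)
cv2.imwrite("pics/z2.png",out)
for n,p in(("top",(260,165)),("scene",(263.8,202.5))): print(plane(n,*p,.175))
print(proj("top",(.6397,.0009,.175)),proj("scene",(.6397,.0009,.175)),proj("scene",(.6397,.0009,.12)),proj("top",(.6397,.0009,.12)))
g=cv2.cvtColor(t,cv2.COLOR_BGR2GRAY)[:, :].astype(float)
for c in((248,157),(317.5,167),(313.5,198.3),(243.7,187.5)):
    x,y=map(round,c); p=g[y-3:y+4,x-3:x+4]; w=np.clip(p-np.median(p)-15,0,None); yy,xx=np.mgrid[y-3:y+4,x-3:x+4]
    u,v=(w*xx).sum()/w.sum(),(w*yy).sum()/w.sum(); print("top rivet",u,v,plane("top",u,v,.04))
E
```

```text
[ 0.6401 -0.0016  0.175 ]
[0.6411 0.0006 0.175 ]
(np.float64(259.19525014128055), np.float64(165.15598426641438)) (np.float64(263.438580843169), np.float64(202.16494166437465)) (np.float64(263.40863640443604), np.float64(212.97638557838553)) (np.float64(259.61502380279404), np.float64(169.12167739316925))
top rivet 247.96875 156.515625 [0.7043 0.0413 0.04  ]
top rivet 317.95454545454544 166.54545454545453 [ 0.6598 -0.1985  0.04  ]
top rivet 313.76371308016877 198.32489451476792 [ 0.5501 -0.1779  0.04  ]
top rivet 243.57954545454547 187.3901515151515 [0.596 0.059 0.04 ]
```

View pics/z2.png

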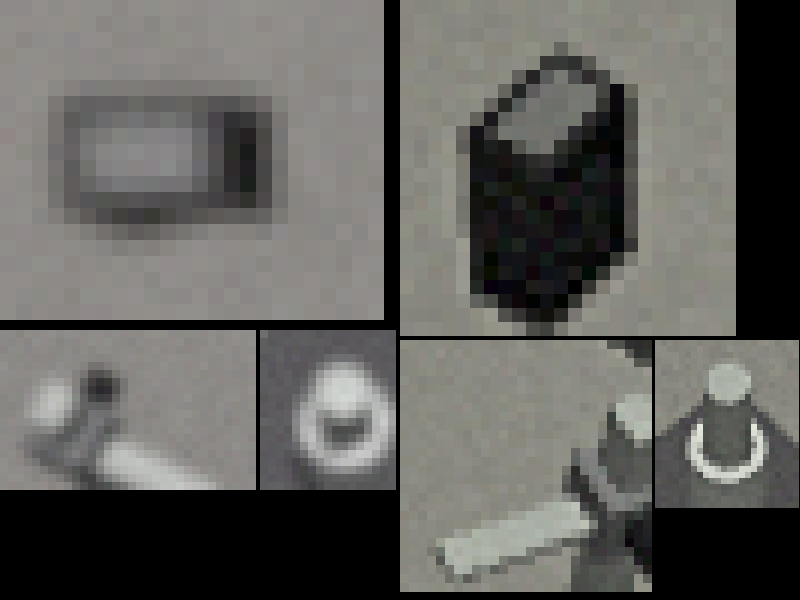

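The z2 crop shows the module's plate at top (196,234) and scene (255,148), and the pointer bar's free end at about scene (315,168). Next: triangulate the tip and measure the module.

```bash
python3 - <<'E'
from h import *
np.set_printoptions(precision=4,suppress=True)
for n,roi,thr in(("top",(186,228,20,15),0),("scene",(244,138,24,24),0)):
    im=cv2.imread(f"pics/{n}0.png");x,y,w,h=roi;F=8
    g=cv2.cvtColor(cv2.resize(im[y:y+h,x:x+w],None,fx=F,fy=F,interpolation=cv2.INTER_CUBIC),cv2.COLOR_BGR2GRAY)
    c=(196,234) if n=="top" else (255,148)
    for T in (85,95,105):
        k,l,st,ce=cv2.connectedComponentsWithStats((g>T).astype(np.uint8))
        i=l[int((c[1]-y+.5)*F),int((c[0]-x+.5)*F)]
        if i==0 or st[i,4]>F*F*150: print(n,T,"bad",i,st[i,4]/64);continue
        ys,xs=np.nonzero(l==i)
        P=np.array([plane(n,(a+.5)/F-.5+x,(b+.5)/F-.5+y,.06)[:2] for a,b in zip(xs,ys)],np.float32)
        rc=cv2.minAreaRect(P*1000); cv=np.cov(P.T); w_,v_=np.linalg.eigh(cv)
        print(n,T,st[i,4]/64,"mean",P.mean(0),"rect",np.array(rc[0])/1000,rc[1],rc[2],"pca long axis deg",np.degrees(np.arctan2(v_[1,1],v_[0,1])))
    # dark silhouette
for a,b in(((210.0,143.35),(315,167.8)),((210.3,143.2),(315.2,167.9)),((210.0,143.35),(314.9,167.7))): print("tip",tri(a,b))
print("poletop tri",tri((259.6,164.9),(263.8,202.5)))
def edge(n,roi,T):pass
for n,roi,far in(("top",(186,128,32,24),(1,1)),("scene",(308,155,30,18),(-1,1))):
    im=cv2.imread(f"pics/{n}0.png");x,y,w,h=roi;F=8
    g=cv2.cvtColor(cv2.resize(im[y:y+h,x:x+w],None,fx=F,fy=F,interpolation=cv2.INTER_CUBIC),cv2.COLOR_BGR2GRAY)
    for T in(150,160,170):
        k,l,st,ce=cv2.connectedComponentsWithStats((g>T).astype(np.uint8))
        c=(203,140) if n=="top" else (322,165)
        i=l[int((c[1]-y)*F),int((c[0]-x)*F)]
        pts=np.argwhere(l==i)[:,::-1].astype(np.float32); rc=cv2.minAreaRect(pts); b=cv2.boxPoints(rc)
        key=b@np.array([1,0.])*far[0]; e=b[np.argsort(key)]
        m=e[-2:].mean(0); print(n,T,i,np.array(rc[1])/F,"end mid",(m+.5)/F-.5+[x,y],"corners",(e[-2:]+.5)/F-.5+[x,y])
E
```

```text
top 85 bad 1 263.203125
top 95 bad 1 248.953125
top 105 31.734375 mean [0.4412 0.2177] rect [0.4416 0.2179] (25.46645164489746, 15.59790325164795) 88.22869110107422 pca long axis deg 86.83788957926758Traceback (most recent call last):
  File "<stdin>", line 12, in <module>
  File "h.py", line 9, in plane
    o,d=ray(n,u,v);return o+d*(z-o[2])/d[2]
        ~~~^^^^^^^
  File "h.py", line 5, in ray
    c=imaging.get_calibration(n);K=c["intrinsics"];E=c["extrinsics"]
ValueError: time passes only in moves, steps and waits
```

```bash
sed -i 's/^def ray/CAL={n:imaging.get_calibration(n) for n in ("top","scene")}\ndef ray/; s/c=imaging.get_calibration(n);K/c=CAL[n];K/' h.py; cat > m.py <<'E'
from h import *
np.set_printoptions(precision=4,suppress=True)
for n,roi,thr in(("top",(186,228,20,15),(105,112)),("scene",(244,138,24,24),(85,95))):
    im=cv2.imread(f"pics/{n}0.png");x,y,w,h=roi;F=8
    g=cv2.cvtColor(cv2.resize(im[y:y+h,x:x+w],None,fx=F,fy=F,interpolation=cv2.INTER_CUBIC),cv2.COLOR_BGR2GRAY)
    c=(196,234) if n=="top" else (255,148)
    for T in thr:
        k,l,st,ce=cv2.connectedComponentsWithStats((g>T).astype(np.uint8))
        i=l[int((c[1]-y+.5)*F),int((c[0]-x+.5)*F)]
        if i==0 or st[i,4]>F*F*150: print(n,T,"bad",i,st[i,4]/64);continue
        ys,xs=np.nonzero(l==i)
        P=np.array([plane(n,(a+.5)/F-.5+x,(b+.5)/F-.5+y,.06)[:2] for a,b in zip(xs,ys)],np.float32)
        rc=cv2.minAreaRect(P*1000); cv=np.cov(P.T); w_,v_=np.linalg.eigh(cv)
        print(n,T,st[i,4]/64,"mean",P.mean(0),"rect",np.array(rc[0])/1000,rc[1],rc[2],"pca long axis deg",np.degrees(np.arctan2(v_[1,1],v_[0,1])))
for a,b in(((210.0,143.35),(315,167.8)),((210.3,143.2),(315.2,167.9)),((210.0,143.35),(314.9,167.7))): print("tip",tri(a,b))
print("poletop tri",tri((259.6,164.9),(263.8,202.5)))
for n,roi,far in(("top",(186,128,32,24),(1,1)),("scene",(308,155,30,18),(-1,1))):
    im=cv2.imread(f"pics/{n}0.png");x,y,w,h=roi;F=8
    g=cv2.cvtColor(cv2.resize(im[y:y+h,x:x+w],None,fx=F,fy=F,interpolation=cv2.INTER_CUBIC),cv2.COLOR_BGR2GRAY)
    for T in(150,160,170):
        k,l,st,ce=cv2.connectedComponentsWithStats((g>T).astype(np.uint8))
        c=(203,140) if n=="top" else (322,165)
        i=l[int((c[1]-y)*F),int((c[0]-x)*F)]
        pts=np.argwhere(l==i)[:,::-1].astype(np.float32); rc=cv2.minAreaRect(pts); b=cv2.boxPoints(rc)
        e=b[np.argsort(b[:,0]*far[0])]
        m=e[-2:].mean(0); print(n,T,i,np.array(rc[1])/F,"end mid",(m+.5)/F-.5+[x,y],"corners",(e[-2:]+.5)/F-.5+[x,y])
E
python3 m.py
```

```text
top 105 31.734375 mean [0.4412 0.2177] rect [0.4416 0.2179] (25.46645164489746, 15.59790325164795) 88.22869110107422 pca long axis deg 86.83788957926758
top 112 26.53125 mean [0.441  0.2175] rect [0.4412 0.218 ] (23.662593841552734, 13.985036849975586) 89.88116455078125 pca long axis deg 87.27977068334457
scene 85 24.4375 mean [0.4414 0.2187] rect [0.4414 0.2189] (14.990304946899414, 25.781679153442383) 0.6160862445831299 pca long axis deg 89.4613633659867
scene 95 22.171875 mean [0.4414 0.2188] rect [0.4414 0.2188] (24.903032302856445, 14.092289924621582) 89.74447631835938 pca long axis deg 89.2969313510815
tip (array([0.701 , 0.1461, 0.2243]), np.float64(0.0022810763531957113))
tip (array([0.7016, 0.1454, 0.2248]), np.float64(0.003073326058734898))
tip (array([0.7008, 0.1459, 0.2248]), np.float64(0.002117040751249028))
poletop tri (array([0.6408, 0.0001, 0.1751]), np.float64(0.0011871429893685647))
top 150 2 [15.3914  5.5429] end mid [210.5332 143.616 ] corners [[209.2029 146.0473]
 [211.8635 141.1848]]
top 160 2 [14.8113  4.9218] end mid [210.2501 143.4253] corners [[209.1324 145.6177]
 [211.3678 141.2329]]
top 170 2 [14.2549  4.2485] end mid [209.9625 143.2625] corners [[209.0125 145.1625]
 [210.9125 141.3625]]
scene 150 2 [ 4.6771 16.5456] end mid [314.4944 167.7053] corners [[315.2452 169.9201]
 [313.7436 165.4905]]
scene 160 1 [ 4.1642 16.0817] end mid [314.7921 167.7524] corners [[315.4611 169.7241]
 [314.1232 165.7808]]
scene 170 1 [ 3.6761 15.8509] end mid [314.9188 167.7563] corners [[315.5    169.5   ]
 [314.3375 166.0125]]
```

Measurements: module at (0.4413, 0.2183) with its y axis near world y, base yaw −10.75°, socket at (0.614, −0.137), sleeve at (0.640, 0.0005), and gauge tip z ≈ 0.2245. Now I'll go to the module, centre it by squeezing across its long axis, then grip across the short one.

```bash
cat >> h.py <<'E'
def ori(deg):
    """rotvec of tool-down pose, jaw axis at deg (mod 180), choosing smallest last-joint angle"""
    best=None
    for d in (deg,deg+180):
        a=np.radians(d);x=np.array([np.cos(a),np.sin(a),0]);z=np.array([0,0,-1.])
        m=np.stack([x,np.cross(z,x),z],1);yield R.from_matrix(m).as_rotvec()
def pick(pos,deg):
    c=[]
    for o in ori(deg):
        q=kinematics.ik(pos,o)
        if q is not None: c.append((abs(q[6]),q,o))
    c=sorted(c,key=lambda t:t[0]);print("ik",np.round(c[0][1],2));return c[0][2]
def st(): print("t",round(r.get_clock(),2),"p",np.round(r.get_tool_pos(),4),"gap",round(r.get_finger_gap(),4),"F",np.round(r.get_wrist_force(),1))
E
python3 - <<'E'
from h import *
M=np.array([.4413,.2183])
o=pick([*M,.15],88.5); r.goto([*M,.15],o); st()
r.servo_line([*M,.025],velocity=.12); st()
r.gripper_to(.0,20); st()
r.gripper_to(.07); 
r.servo_line([*M,.10],velocity=.2)
o=pick([*M,.10],-1.5); r.goto([*M,.10],o); st()
imgs=imaging.snapshot("scene"); cv2.imwrite("pics/s1.png",cv2.resize(imgs[110:230,170:330,::-1],None,fx=4,fy=4))
E
```

```text
ik [-0.83  0.21  0.32  2.01 -0.08  0.94  1.08]
t 1.9 p [0.4413 0.2196 0.1502] gap 0.0851 F [0.4 0.1 0.3]
t 3.09 p [0.4419 0.2186 0.0256] gap 0.0853 F [ 1.4 -0.4 -0.4]
t 3.6 p [0.4416 0.2185 0.0253] gap 0.0358 F [ 0.3 -0.8  3.3]
ik [-1.07  0.32  0.62  2.06 -0.25  0.83 -0.33]
t 5.85 p [0.4409 0.218  0.0994] gap 0.0702 F [-0.1 -0.1 -0. ]
```

View pics/s1.png

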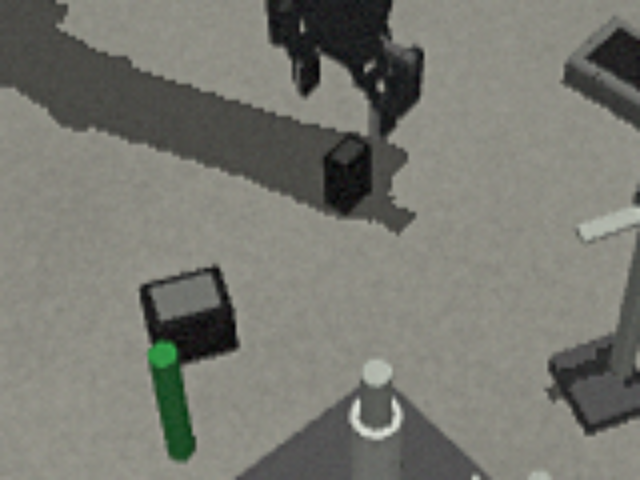

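The module (crop at (347,172)) is still upright and the gap read 35.8 mm, so that squeeze centred it. Now the grip across the short axis.

```bash
python3 - <<'E'
from h import *
M=np.array([.4413,.2183])
r.servo_line([*M,.025],velocity=.12); st()
r.gripper_to(.0,40); r.dwell(.2); st()
r.servo_line([*M,.16],velocity=.15); st()
S=np.array([.6139,-.1372]); d=-10.75
o=pick([*S,.16],d); r.goto([*S,.16],o); st()
r.servo_line([*S,.085],velocity=.12); r.dwell(.3); st()
print(R.from_rotvec(r.get_tool_rot()).as_matrix().round(4))
for n in("scene","top"): cv2.imwrite(f"pics/{n}2.png",imaging.snapshot(n)[:,:,::-1])
a=cv2.imread("pics/scene2.png")[190:300,180:310]; b=cv2.imread("pics/top2.png")[140:220,240:330]
out=np.zeros((600,800,3),np.uint8); a=cv2.resize(a,None,fx=3.5,fy=3.5,interpolation=2);b=cv2.resize(b,None,fx=3.8,fy=3.8,interpolation=2)
out[:a.shape[0],:a.shape[1]]=a; out[:b.shape[0],457:457+b.shape[1]]=b[:,:343]
cv2.imwrite("pics/z3.png",out)
E
```

```text
t 6.67 p [0.4419 0.2184 0.0254] gap 0.0699 F [ 0.4 -0.3  0. ]
t 7.35 p [0.4417 0.2186 0.0255] gap 0.0234 F [-0.7 -0.2  5.2]
t 8.4 p [0.4405 0.2179 0.1591] gap 0.0234 F [-0.1 -0.1 -0.7]
ik [-0.42  0.55  0.81  1.68 -0.44  1.1   0.33]
t 9.87 p [ 0.6141 -0.1349  0.1596] gap 0.0235 F [ 0.1  0.  -1.9]
t 10.94 p [ 0.6143 -0.1373  0.0856] gap 0.0235 F [ 0.3 -0.9 -0.4]
[[ 9.825e-01 -1.865e-01  1.100e-03]
 [-1.865e-01 -9.825e-01 -0.000e+00]
 [ 1.100e-03 -2.000e-04 -1.000e+00]]
```

View pics/z3.png

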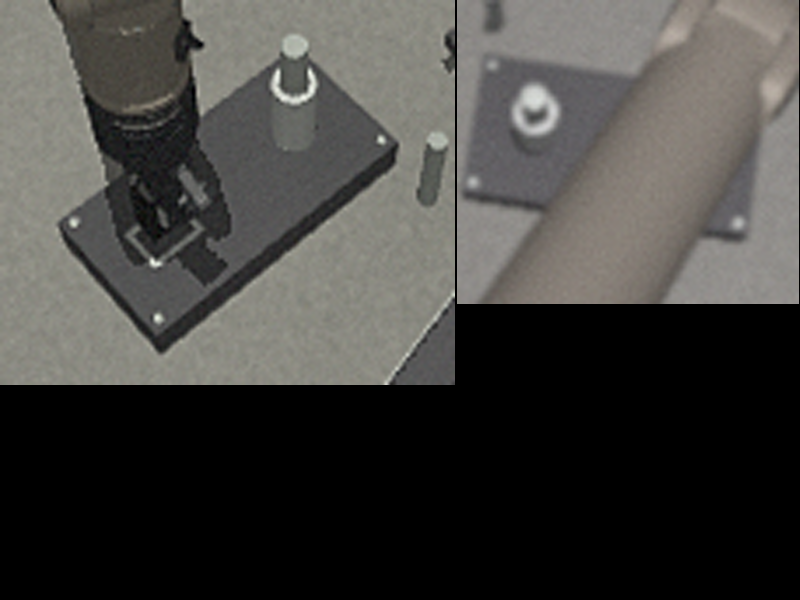

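The module hangs over the frame (scene crop (165,235)), and the top view is blocked by the arm. I'll descend with contact detection, and search if it stops high.

```bash
python3 - <<'E'
from h import *
S=np.array([.6139,-.1372]); a=np.radians(-10.75); bx=np.array([np.cos(a),np.sin(a)]); by=np.array([-np.sin(a),np.cos(a)])
c=r.servo_line([*S,.049],velocity=.03,contact_N=8); print(c); st(); print(r.get_ft_torque())
E
```

```text
False
t 12.39 p [ 0.6142 -0.1372  0.0496] gap 0.0233 F [0.3 1.3 4.8]
[0.09086763 0.14181434 0.04176746]
```

It went straight in (underside at ~0.024, i.e. on the floor). A light press, then release and look.

```bash
python3 - <<'E'
from h import *
S=np.array([.6139,-.1372])
print(r.servo_line([*S,.046],velocity=.02,contact_N=6)); st()
r.gripper_to(.06); r.dwell(.2); st()
p=r.get_tool_pos(); r.servo_line([p[0],p[1],.16],velocity=.15); st()
q=[.6139,-.1372+.0,.26]
P=np.array([.6402,.0004]); 
o=pick([*P,.24],-10.75); r.goto([*P,.24],o); st()
for n in("scene","top"): cv2.imwrite(f"pics/{n}3.png",imaging.snapshot(n)[:,:,::-1])
cv2.imwrite("pics/z4.png",cv2.resize(cv2.imread("pics/scene3.png")[140:300,180:350],None,fx=3.7,fy=3.7,interpolation=2))
E
```

```text
True
t 12.6 p [ 0.6142 -0.1373  0.0496] gap 0.0233 F [-1.2  0.7  4.5]
t 13.24 p [ 0.6142 -0.1371  0.0492] gap 0.0601 F [ 0.7  0.  -0.5]
t 14.13 p [ 0.6135 -0.1366  0.1591] gap 0.0601 F [ 0.5 -0.1 -0.3]
ik [-0.66  0.5   0.85  1.57 -0.39  1.25  0.07]
t 14.82 p [ 6.395e-01 -2.000e-04  2.390e-01] gap 0.0599 F [-1.1 -0.9  0.1]
```

View pics/z4.png

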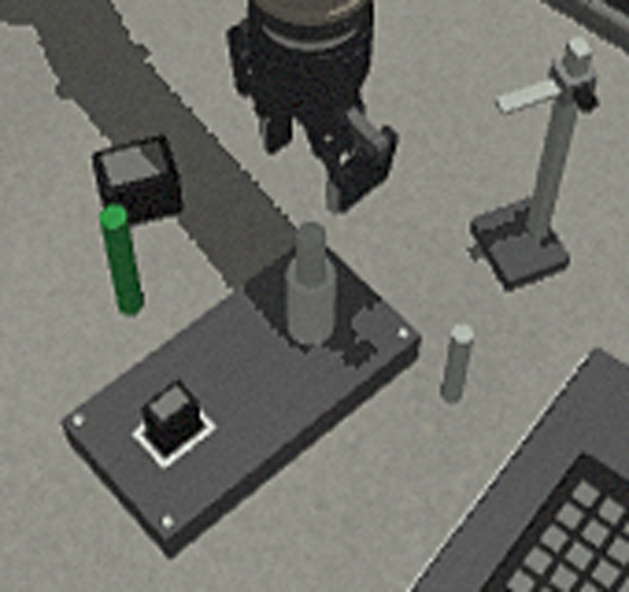

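The module stands in the frame (crop (172,415)), upright and at socket height. The pole is still down at (310,235). Now I'll grip the pole gently and check the side load.

```bash
python3 - <<'E'
from h import *
P=np.array([.6402,.0004])
u,v=proj("scene",(.6139,-.1372,.084)); print("expected module top px in crop",(u-180+.5)*3.7,(v-140+.5)*3.7)
print(r.servo_line([*P,.131],velocity=.1,contact_N=8)); r.dwell(.3); st(); print(r.get_ft_torque())
r.gripper_to(.0,25); r.dwell(.3)
for i in range(3): st(); print(r.get_ft_torque().round(2)); r.dwell(.05)
E
```

```text
expected module top px in crop 169.1808481804547 404.6912060104885
False
t 16.46 p [6.404e-01 4.000e-04 1.313e-01] gap 0.0601 F [-0.4  0.3 -0.2]
[-0.03031962 -0.00929677  0.02688616]
t 17.18 p [6.405e-01 3.000e-04 1.311e-01] gap 0.0213 F [ 1.1  0.2 -1.1]
[-0.08 -0.4   0.04]
t 17.23 p [6.405e-01 4.000e-04 1.311e-01] gap 0.0214 F [ 1.5 -1.  -0.7]
[-0.08 -0.42 -0.07]
t 17.28 p [6.405e-01 4.000e-04 1.311e-01] gap 0.021 F [ 1.9 -0.8  0.3]
[-0.08 -0.41  0.  ]
```

Side loads are only ~1–2 N. Lifting in stages, watching force.

```bash
python3 - <<'E'
from h import *
p=r.get_tool_pos()
for dz in(.012,.03,.0495):
    c=r.servo_line([.6402,.0004,.131+dz],velocity=.04,contact_N=25); st()
    if c: print("contact");break
r.dwell(.4); st(); print(r.get_ft_torque().round(2))
for n in("scene","top"): cv2.imwrite(f"pics/{n}5.png",imaging.snapshot(n)[:,:,::-1])
cv2.imwrite("pics/z5.png",cv2.resize(cv2.imread("pics/scene5.png")[140:290,190:350],None,fx=4,fy=4,interpolation=2))
print("expected pole top scene px", proj("scene",(.6402,.0004,.2245)), proj("scene",(.6402,.0004,.175)))
E
```

```text
t 17.78 p [6.404e-01 4.000e-04 1.434e-01] gap 0.0214 F [ 2.7 -0.7 -1.7]
t 18.38 p [6.402e-01 3.000e-04 1.615e-01] gap 0.0217 F [ 1.6 -0.8 -0.7]
t 19.02 p [6.401e-01 4.000e-04 1.809e-01] gap 0.0212 F [ 1.5 -0.6 -1.6]
t 19.43 p [6.402e-01 4.000e-04 1.804e-01] gap 0.0216 F [ 1.6 -0.1 -1.6]
[-0.09 -0.52 -0.07]
expected pole top scene px (np.float64(263.5031424880693), np.float64(191.83501588941147)) (np.float64(263.47254119915135), np.float64(202.38348585301577))
```

View pics/z5.png

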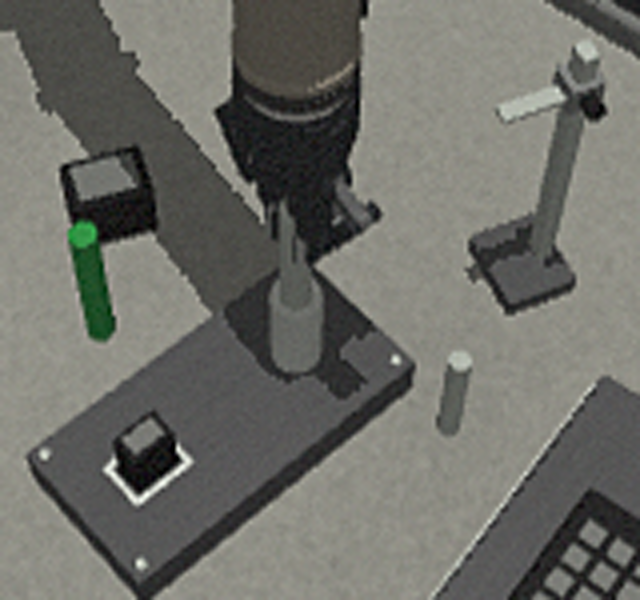

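The pole rose in the sleeve, and the module and bystanders are where they were. As cross-checks, I'll triangulate the gauge post top (known 0.260 high) and zoom in on the pole top for slip.

```bash
python3 - <<'E'
from h import *
print("post top",tri((190.02,130.66),(336.18,152.0)))
for a,b in (((210.53,143.62),(314.49,167.7)),((210.25,143.43),(314.79,167.75)),((209.96,143.26),(314.92,167.76))): print("tip",tri(a,b))
# far end check: whole-bar centroid
print("bar centroid",tri((203.75,140.09),(322.26,165.19)))
s=cv2.imread("pics/scene5.png")[182:222,248:280]; t=cv2.imread("pics/top5.png")[120:180,225:285]
out=np.zeros((600,800,3),np.uint8); s=cv2.convertScaleAbs(s,alpha=1.6); out[:560,:448]=cv2.resize(s,None,fx=14,fy=14,interpolation=0)
out[:330,460:790]=cv2.resize(t,(330,330),interpolation=2); cv2.imwrite("pics/z6.png",out)
for z in(.215,.2245,.23): 
    u,v=proj("scene",(.6402,.0004,z)); print(z,(u-248+.5)*14,(v-182+.5)*14)
E
```

```text
post top (array([0.72949112, 0.19784299, 0.2618461 ]), np.float64(0.0006037245331076837))
tip (array([0.69997743, 0.14452563, 0.22539601]), np.float64(0.0027933456827967085))
tip (array([0.70063012, 0.1453192 , 0.22496306]), np.float64(0.002510180387769852))
tip (array([0.7010209 , 0.14596848, 0.22474543]), np.float64(0.0018521870708697805))
bar centroid (array([0.71174139, 0.16477804, 0.22509318]), np.float64(0.002517650937337743))
0.215 223.95913087707618 173.94339842553228
0.2245 224.04399483296982 144.69022245176052
0.23 224.0937259143675 127.5475844476149
```

View pics/z6.png

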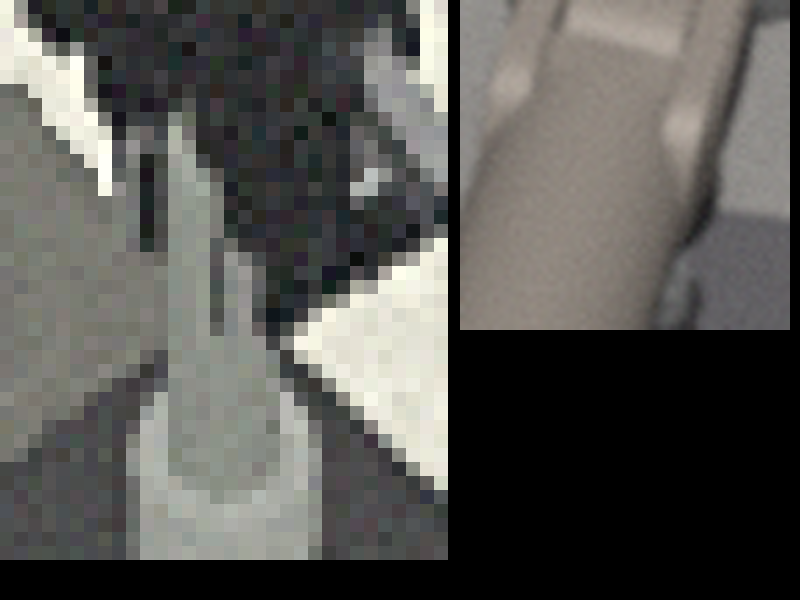

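In z6, the visible left edge of the pole ends at about row 125. A top at z ≈ 0.2245 would put the face centre at row 145 and its back rim near 125, so I see no slip. The post top triangulates to 0.2618 against 0.260, so the true tip is about 0.223–0.225. All of this is within tolerance, so I'm handing in.

```bash
python3 - <<'E'
from h import *
st(); print(np.abs(r.get_dq()).max()); r.close_job()
E
```

```text
t 19.52 p [6.402e-01 4.000e-04 1.804e-01] gap 0.0215 F [ 1.9 -0.5 -1.5]
0.0022972587131702723
the job is handed in; nothing more can be done
```

I plugged the module into its socket and let go of it. I then drew the pole straight up about 49 mm and handed the job in at 19.5 s, still gripping it. The simulator reports no verdict.

**Module:** It went in without catching. It stopped with its underside at about 0.024 m, which is the socket floor. Afterwards the picture showed it upright in the frame with the gripper clear.

**Pole:** Side loads stayed around 1–3 N throughout the lift. The top is at about 0.2243 m by the lift distance, with about 31 mm of the pole still inside the sleeve. The grip was set to 25 N and the arm was at rest at the end.

**Gauge height:** The pointer triangulated to 0.2243–0.2254 m. Correcting for the known post, which measured 0.2618 m instead of 0.260 m, puts it nearer 0.223 m. The pole should therefore be level to about 1–2 mm, against the 6 mm allowed.

**Less certain checks:**
- The two camera rays to the pointer tip missed each other by 2–3 mm.
- At the end the arm hid the pole's top in the top view, and the fingers hid part of it in the scene view. I could only confirm that it had not slipped from the visible edge and the lift distance.
- I checked by eye only that the gauge and the bystanders in the final close-up (the adapter among them) had not moved. The paper roll, collar, driver, head and reader were outside it.

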